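# Hook the tape measure on the shelf panel's lip, pull back to the stop and lock it

## Robot

A 6-joint arm with a two-finger parallel gripper is mounted at the origin on the work surface. World frame = base frame: x ahead of the robot, y to its left, z up, the work surface at z = 0. Lengths are in m, angles in rad, forces in N, time in s.
With the tool pointing down it reaches from about 0.325 to 0.9 m from the base axis. Payload 6.1 kg.
Tool frame: the origin (TCP) lies between the finger pads; the fingertips stand 17 mm ahead of it and the grasp point (between the pads) lies 2 mm behind it (ctrl.tips_ahead is the distance from the TCP to the fingertips, in m); z points along the fingers, y is the direction in which the jaws open and shut (so a half turn about z gives the same grasp; the last joint's range is limited). The gripper opens to 85 mm and grips with 20 to 120 N. Pads are 22 mm wide; open, the fingers measure 114 mm over their backs; the gripper's body (76 mm by 85 mm) begins 54 mm behind the grasp point. The pads swing forward as they close: fully open they stand 13 mm farther back than shut.
Start: joints at [-1.284, 0.22, 1.526, -0, 1.395, -0.126], TCP at [0.251, -0.572, 0.248] pointing down, gripper open.
Joint ranges: [-2.98, 2.98], [-0.91, 2.08], [0.09, 2.57], [-1.24, 4.39], [0.2, 2.65], [-2.68, 2.68]. Speed limits (rad/s): [2.57, 2.57, 3.01, 3.14, 3.14, 3.14].

## Interface

Orientations are given as [roll, pitch, yaw] about the fixed x, y, z axes, in that order (R = Rz(yaw) Ry(pitch) Rx(roll)).
In Python, from rig import ctrl gives the robot as it stands.
- The arm moves only by the tool move_arm, never from a script. Its argument "steps" is a list of rows, each an object with "claw": the finger opening in mm, from 0 to 85.4; "delta_pos": the shift along the tool's x, y, z in mm, a list of three; "twist": the turn, a rotation vector about the tool's x, y, z in degrees, a list of three. In form: [{"claw": claw, "delta_pos": [dx, dy, dz], "twist": [ax, ay, az]}, ...]. A call has 1 to 8 rows; each row shifts and turns the commanded pose from where the row before left it, along the tool's axes as they then stand; what a row does not reach is not made up. A row lasts 1/10 s, in which the tool goes at most 50 mm and 8.59 degrees, less where a joint would pass 70% of its speed; a pose out of reach is approached as far as the arm can. A call with a gripper value outside its range is refused whole. The fingers move at their own pace and stop on an object; "newtons" is the grip in N (left out, the last holds). Time passes only in rows, so rows that do not move let the fingers close. It gives the time, the measured TCP pose, the force and the opening at its end, in the units of the state.
- ctrl.observe(): the state, without advancing time (a new reading comes with each control period).
- ctrl.get_image(name): name is "scene" or "top" or "wrist"; returns the picture (420x560x3 uint8, red, green, blue); there is no depth.
- ctrl.get_calibration(name): a dict with "fov_y" (degrees; the focal length in pixels is half the picture's height over the tangent of half this angle, whatever the lens; pixels are square), "cx", "cy" (the principal point, pixels), "camera_from_world" (4x4, takes a point from world to camera coordinates). Camera axes: x right, y down, z forward; pixel columns grow to the right and rows downward; lengths in m; the calibration is good to about 2 mm. A picture is of the moment at which its call begins: read the wrist's pose just before it. get_calibration takes no time and is no camera call; for the wrist camera it gives the pose at the moment of the call.
- ctrl.close_job(): hands the job in, once; it reports no verdict.
The state is a dict: "time_s": time; "joints": joint angles; "joint_vel": joint speeds; "tau": joint torques, N m; "ee_pos": TCP position; "tcp_rot": TCP orientation; "contact_force": force on the tool from outside, world axes, zero at the start; "torque": the same for the moment, N m; "opening": finger opening in m.
Only numpy, scipy, OpenCV 4.12 (cv2) and the standard library are available. Lean on these libraries where they do the work, as an engineer would, in place of code of your own. Each camera call takes 0.05 s, during which the arm holds its last target.

## Task

Take the depth of the shelf panel with the tape measure: hook the end of its blade over the panel's upturned far lip, draw the case straight back against its spring until the back of the case is at the stop bar, and leave it standing flat on the panel there. Then press the lock on top of the case fully down, leaving the tape stretched between lip and bar.

Things in the scene. Friction and masses are not known exactly. Their poses are not given: they have to be found in the camera images.
- tape_center (a point): Tape measure: narrow upright dark plastic case with round light discs on its sides, 80 mm long (x), 34 thick (y), 58 high, about 0.5 kg (the chalk reel beside the work is a round drum lying flat). Point: mid-case, 30 mm above its underside. x forwards along the blade, z up. Let go on the panel with the blade stretched, it stays put by its weight, upright.
- tape_hook (a point): Steel hook at the end of the rigid blade, 20 wide, 2.5 thick, ending 4 mm above the case's underside; blade underside 18 mm above it. Point: on the hook's inner face (towards the case), mid-width, 4 mm above its lower end; at rest 80 mm ahead of and 22 mm below mid-case. The blade pulls out up to 75 mm more against a spring (1.3 to 1.9 N). Axes as the case's.
- lip (a point): Upturned far lip of the fixed blue shelf panel: 4 mm thick, 200 long, 14 high above the panel. Point: middle of its top, on its far face, where the hook must bear. x points away from the robot, square to the lip; y along it. The panel is a 3 mm sheet on the bench, 200 mm wide, reaching 225 mm back from the point; its upper surface is 14 mm below it.
- stop (a point): Fixed steel stop bar across the panel's near part, parallel to the lip: 160 mm long, 16 thick, 28 high above the panel. Point: middle of the upper edge of the face towards the lip, 165 to 185 mm from the lip's far face. x points square to that face towards the lip, y along the bar.
- tape_lock (a joint): Lock: ribbed grey pad 24 x 22 mm on top of the case, centred straight above mid-case, its top 66 mm above the case's underside when up. 0 = up (free), 0.006 m = fully pressed down; needs about 5 N, clamps the blade and stays down (about 5 mm) when let go.
Not all that is in view belongs to the job. What is shaped like the part that bears stop but green or purple is not meant. What is shaped like the part that bears tape_center but pink is not meant.

How it is judged:
By the outcome, as a careful person would: the job done as asked, in the order asked, and still so for the second after the job is handed in, with the robot touching nothing.
It also fails if it takes over 45 s, if anything falls off the work surface, if the arm or the gripper's body presses on something with over 40 N, if the wrist force passes 120 N, or if a joint passes its speed limit or range.

## Working session

There is one attempt and no reset: what is moved stays moved. The work goes in short steps, Python scripts to look and compute and a tool call to move; the robot and the scene stay as the last step left them, time stands still between calls to the robot, and variables do not carry over. Pictures are saved under pics/ and viewed, and the job is handed in when it is done.

Besides the shell and the picture viewer there is one more tool, called after ">>>" by a JSON object that holds its "op" and its "data", one argument or row to a line. move_arm: Moves the arm, as the interface text tells. Its arguments: {"type":"object","properties":{"steps":{"type":"array","items":{"type":"object","properties":{"claw":{"type":"number"},"delta_pos":{"type":"array","items":{"type":"number"}},"twist":{"type":"array","items":{"type":"number"}}}}},"newtons":{"type":"number"}},"required":["steps"]}

```bash
mkdir -p pics
python3 - <<'E'
from rig import ctrl
import cv2,numpy as np
print(ctrl.observe(), ctrl.tips_ahead)
for n in["scene","top","wrist"]:
    c=ctrl.get_calibration(n);print(n,c['fov_y'],c['cx'],c['cy'],np.round(c['camera_from_world'],4).tolist(), [k for k in c])
    im=ctrl.get_image(n);cv2.imwrite(f"pics/{n}0.png",im[:,:,::-1])
E
ls
```

```text
{'time_s': 0.0, 'joints': array([-1.28406494e+00,  2.21200806e-01,  1.52764728e+00,  1.25151441e-05,
        1.39467114e+00, -1.26118802e-01]), 'joint_vel': array([ 0.00020548, -0.00055216, -0.00096935,  0.0008483 ,  0.00180049,
        0.00043352]), 'tau': array([-1.86970727e-03, -4.96902215e+01, -3.89399850e+01, -1.12610624e-04,
        1.10410471e-02,  1.30792913e-05]), 'ee_pos': array([ 0.25058832, -0.57193467,  0.24719574]), 'tcp_rot': array([-3.13968293e+00, -2.54552616e-04,  4.12847745e-01]), 'contact_force': array([ 0.43898952,  1.02872456, -0.12016489]), 'torque': array([ 0.01972291,  0.00313841, -0.01211972]), 'opening': 0.085481338792943} 0.017
scene 55.54477529619475 282.7494049727794 216.47323919873506 [[0.4542, 0.8907, -0.0178, -0.2994], [0.4873, -0.2652, -0.832, -0.1798], [-0.7458, 0.3692, -0.5545, 1.4749], [0.0, 0.0, 0.0, 1.0]] ['fov_y', 'cx', 'cy', 'camera_from_world']
top 49.17139345347897 286.5453082302603 206.58308579322028 [[-0.014, -0.9997, -0.0192, 0.0912], [-0.9878, 0.0169, -0.155, 0.536], [0.1552, 0.0168, -0.9877, 0.9514], [0.0, 0.0, 0.0, 1.0]] ['fov_y', 'cx', 'cy', 'camera_from_world']
wrist 62.27537836870796 274.56534826340095 207.64590426996097 [[0.4012, -0.916, -0.0016, -0.6243], [-0.8677, -0.3806, 0.3198, -0.0407], [-0.2936, -0.127, -0.9475, 0.3807], [0.0, 0.0, 0.0, 1.0]] ['fov_y', 'cx', 'cy', 'camera_from_world']
pics
```

View pics/scene0.png

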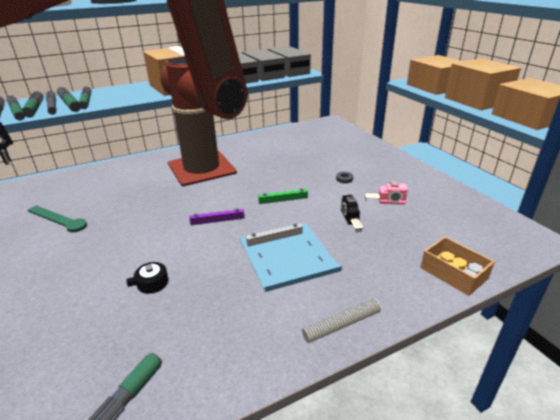

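View pics/top0.png

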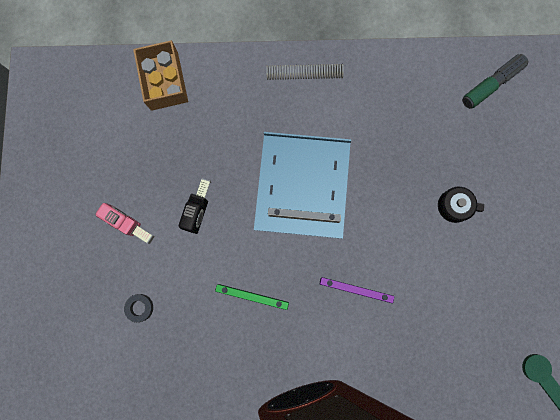

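View pics/wrist0.png

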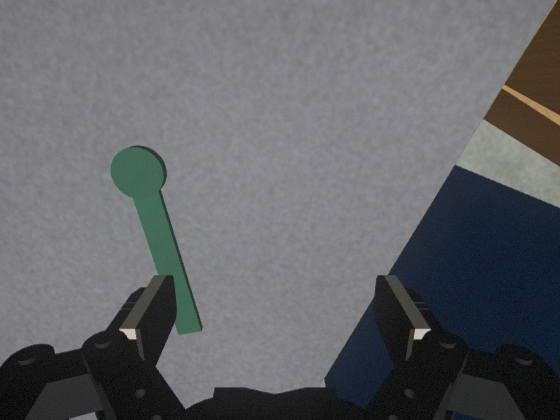

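```bash
cat > h.py <<'E'
import cv2,numpy as np
from rig import ctrl
def cal(n):
    c=ctrl.get_calibration(n); f=210/np.tan(np.radians(c['fov_y']/2)); return f,c['cx'],c['cy'],np.array(c['camera_from_world'])
def ray(C,u,v):
    f,cx,cy,T=C; R=T[:3,:3]; o=-R.T@T[:3,3]; d=R.T@np.array([(u-cx)/f,(v-cy)/f,1]); return o,d
def plane(C,u,v,z):
    o,d=ray(C,u,v); return o+d*(z-o[2])/d[2]
def proj(C,p):
    f,cx,cy,T=C; q=T[:3,:3]@np.asarray(p)+T[:3,3]; return np.array([cx+f*q[0]/q[2],cy+f*q[1]/q[2]])
def crop(im,x0,y0,x1,y1,s,name):
    c=im[y0:y1,x0:x1,::-1]; cv2.imwrite(name,cv2.resize(c,None,fx=s,fy=s,interpolation=cv2.INTER_CUBIC))
E
python3 - <<'E'
from h import *
im=cv2.imread('pics/top0.png')[:,:,::-1]
crop(im,170,170,230,245,8,'pics/c1.png')
crop(im,245,125,360,245,5,'pics/c2.png')
im=cv2.imread('pics/scene0.png')[:,:,::-1]
crop(im,320,160,420,240,8,'pics/c3.png')
E
```

```text
(no output)
```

View pics/c1.png

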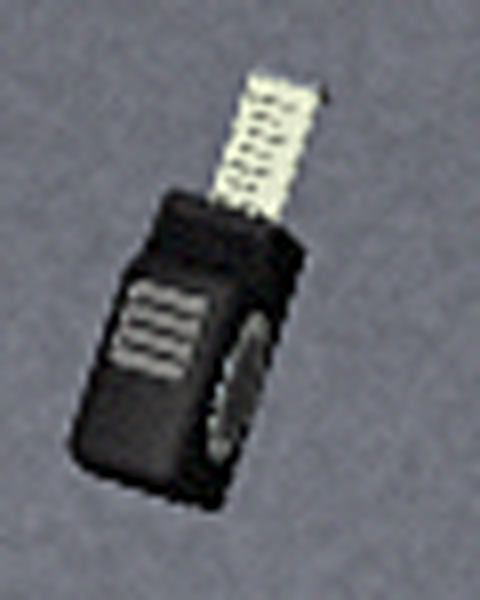

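View pics/c2.png

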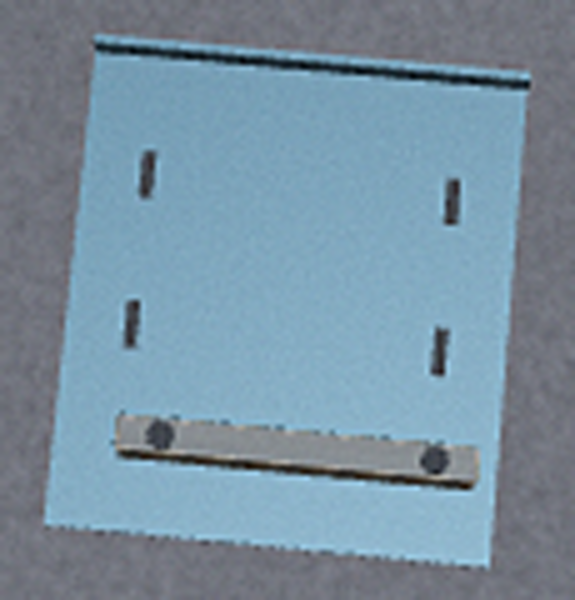

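View pics/c3.png

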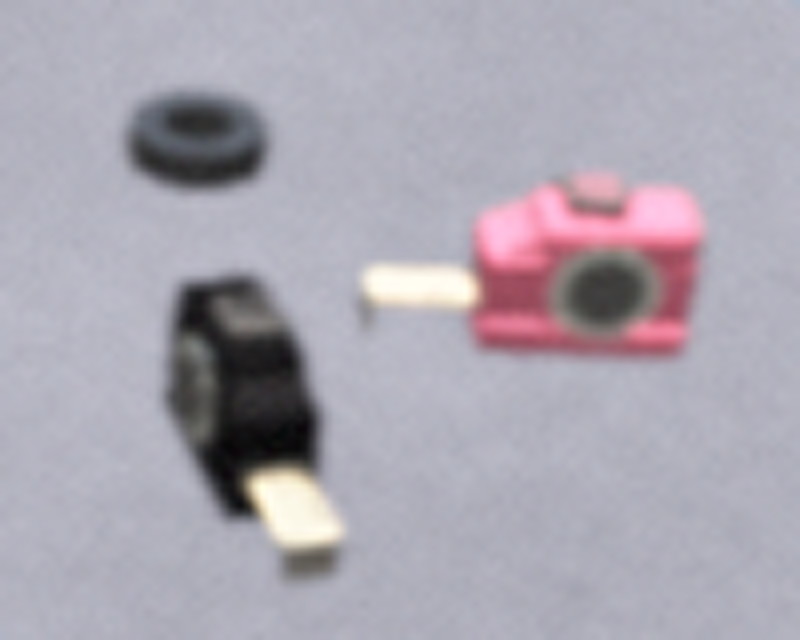

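Run:
```python
from h import *
C=cal('top')
print('cam',ray(C,0,0)[0])
P=lambda u,v,z:np.round(plane(C,u,v,z),4)
off=np.array
def c1(x,y,z): return P(170+x/8,170+y/8,z)
def c2(x,y,z): return P(245+x/5,125+y/5,z)
L=c1(160,330,.066);T=c1(288,85,.0205);d=T-L
print('lock',L,'tip',T,np.linalg.norm(d[:2]),np.degrees(np.arctan2(d[1],d[0])))
a=c2(97,36,.017);b=c2(531,72,.017);print('lip',a,b,(a+b)/2,np.linalg.norm(a-b),np.degrees(np.arctan2(b[1]-a[1],b[0]-a[0]))+90)
a=c2(118,414,.031);b=c2(480,447,.031);print('bar',a,b,(a+b)/2,np.linalg.norm(a-b),np.degrees(np.arctan2(b[1]-a[1],b[0]-a[0]))+90)
a=c2(45,524,.003);b=c2(490,567,.003);print('near',a,b,(a+b)/2,np.linalg.norm(a-b),np.degrees(np.arctan2(b[1]-a[1],b[0]-a[0]))+90)
```

```text
cam [0.38308205 0.06613454 1.02451586]
lock [0.5272 0.2872 0.066 ] tip [0.6029 0.263  0.0205] 0.07947408382611276 -17.728192325521967
lip [0.7141 0.1314 0.017 ] [ 0.6932 -0.0655  0.017 ] [0.70365 0.03295 0.017  ] 0.19800611101680674 -6.058987723978319
bar [0.5372 0.1224 0.031 ] [ 0.52   -0.0355  0.031 ] [0.5286  0.04345 0.031  ] 0.1588340328770884 -6.216701068404092
near [0.4923 0.1571 0.003 ] [ 0.4699 -0.041   0.003 ] [0.4811  0.05805 0.003  ] 0.1993624086933141 -6.451272993927404
```

>>> {"op": "move_arm", "data": {
  "steps": [
    {"claw":85,"delta_pos":[36.5,-28.6,-3.3],"twist":[0,0,0]},
    {"claw":85,"delta_pos":[36.5,-28.6,-3.3],"twist":[0,0,0]},
    {"claw":85,"delta_pos":[36.5,-28.6,-3.3],"twist":[0,0,0]},
    {"claw":85,"delta_pos":[36.5,-28.6,-3.3],"twist":[0,0,0]},
    {"claw":85,"delta_pos":[36.5,-28.6,-3.3],"twist":[0,0,0]},
    {"claw":85,"delta_pos":[36.5,-28.6,-3.3],"twist":[0,0,0]},
    {"claw":85,"delta_pos":[36.5,-28.6,-3.3],"twist":[0,0,0]},
    {"claw":85,"delta_pos":[36.5,-28.6,-3.3],"twist":[0,0,0]}
  ]
}}

```text
time_s: 0.95
ee_pos: [0.4268, -0.244, 0.2747]
tcp_rot: [3.142, -0.0, 0.412]
contact_force: [1.4, -0.3, -0.7]
opening: 0.0852
```

>>> {"op": "move_arm", "data": {
  "steps": [
    {"claw":85,"delta_pos":[36.5,-28.6,-3.3],"twist":[0,0,0]},
    {"claw":85,"delta_pos":[36.5,-28.6,-3.3],"twist":[0,0,0]},
    {"claw":85,"delta_pos":[36.5,-28.6,-3.3],"twist":[0,0,0]},
    {"claw":85,"delta_pos":[36.5,-28.6,-3.3],"twist":[0,0,0]},
    {"claw":85,"delta_pos":[0,0,0],"twist":[0,0,7.5]},
    {"claw":85,"delta_pos":[0,0,0],"twist":[0,0,7.5]},
    {"claw":85,"delta_pos":[0,0,0],"twist":[0,0,7.5]},
    {"claw":85,"delta_pos":[0,0,0],"twist":[0,0,7.5]}
  ]
}}

```text
time_s: 1.75
ee_pos: [0.5141, -0.082, 0.2875]
tcp_rot: [-3.141, 0.001, -0.116]
contact_force: [0.2, 0.8, 0.5]
opening: 0.085
```

Run:
```python
from h import *
C=cal('wrist'); o,d=ray(C,280,210); print(o,plane(C,280,210,0),plane(C,0,0,0),plane(C,560,300,0), ctrl.observe()['ee_pos'])
```

```text
[ 0.59680495 -0.09135778  0.41290941] [ 0.45407164 -0.08173817  0.        ] [0.71811143 0.1828109  0.        ] [ 0.27912631 -0.45059145  0.        ] [ 0.51409396 -0.08202225  0.28750945]
```

>>> {"op": "move_arm", "data": {
  "steps": [
    {"claw":85,"delta_pos":[18.5,-44,0],"twist":[0,0,0]},
    {"claw":85,"delta_pos":[18.5,-44,0],"twist":[0,0,0]},
    {"claw":85,"delta_pos":[18.5,-44,0],"twist":[0,0,0]},
    {"claw":85,"delta_pos":[0,0,0],"twist":[0,0,0]},
    {"claw":85,"delta_pos":[0,0,0],"twist":[0,0,0]}
  ]
}}

```text
time_s: 2.25
ee_pos: [0.5838, 0.0436, 0.2871]
tcp_rot: [3.141, 0.002, -0.108]
contact_force: [-0.0, -0.4, 0.9]
opening: 0.0851
```

Run:
```python
from h import *
import pickle
C=cal('wrist'); im=ctrl.get_image('wrist'); pickle.dump(C,open('C1.pkl','wb'));cv2.imwrite('pics/w1.png',im[:,:,::-1]); print(ctrl.observe()['ee_pos'])
crop(im,0,0,560,420,1.42,'pics/w1b.png')
```

```text
[0.58359921 0.0426235  0.28728361]
```

View pics/w1b.png

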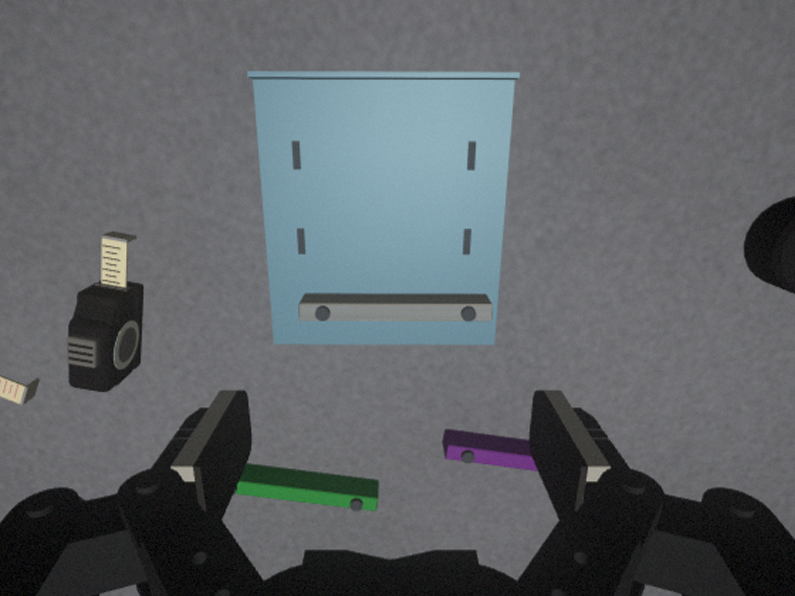

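Run:
```python
from h import *
im=cv2.imread('pics/w1.png')[:,:,::-1]
a=im[195:235,205:355];b=im[40:65,165:375]
cv2.imwrite('pics/w1c.png',np.vstack([cv2.resize(a,(750,200),interpolation=cv2.INTER_CUBIC),np.zeros((10,750,3),np.uint8),cv2.resize(b[:, :105],(750,179),interpolation=cv2.INTER_CUBIC),cv2.resize(b[:, 105:],(750,179),interpolation=cv2.INTER_CUBIC)])[:,:,::-1])
crop(im,40,155,110,280,4.8,'pics/w1d.png')
```

```text
(no output)
```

View pics/w1c.png

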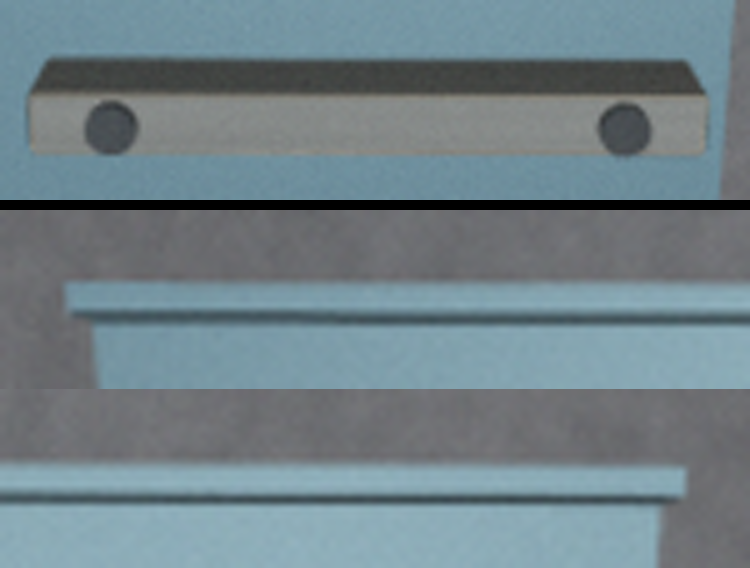

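View pics/w1d.png

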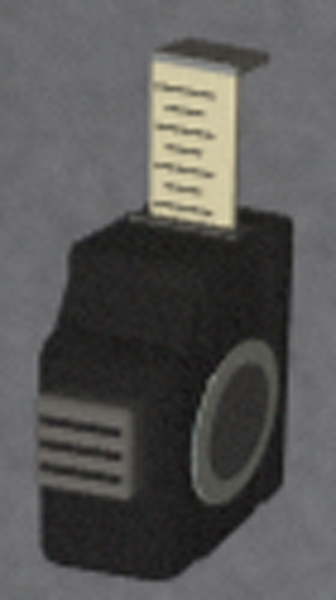

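Run:
```python
from h import *
import pickle
C=pickle.load(open('C1.pkl','rb'))
def ln(n,a,b,z):
    A=plane(C,a[0]-.4,a[1]-.4,z);B=plane(C,b[0]-.4,b[1]-.4,z);m=(A+B)/2
    print(n,A,B,m,np.linalg.norm(A-B),np.degrees(np.arctan2(B[1]-A[1],B[0]-A[0]))+90);return m
l=ln('lip',(174.1,50.2),(365.9,50.6),.017)
s=ln('bar',(210.6,213.6),(346.6,214.),.031)
y=np.radians(-6.2);X=np.array([np.cos(y),np.sin(y)]);print((l-s)[:2]@X)
P=lambda x,y,z:plane(C,40+(x+.5)/4.8-.5,155+(y+.5)/4.8-.5,z)
A=P(152,62,.0205);B=P(239,75,.0205);T=(A+B)/2;L=(P(88,405,.066)*0+ (P(40,400,.066)+P(133,400,.066)+P(133,495,.066)+P(42,490,.066))/4)
print(A,B,T,L,np.linalg.norm(A-B));d=(T-L)[:2];print(np.linalg.norm(d),np.degrees(np.arctan2(d[1],d[0])),np.degrees(np.arctan2(A[1]-B[1],A[0]-B[0]))-90)
print(ctrl.observe()['ee_pos'],ctrl.observe()['tcp_rot'])
```

```text
lip [0.71709537 0.1347361  0.017     ] [ 0.69513965 -0.06372512  0.017     ] [0.70611751 0.03550549 0.017     ] 0.19967200093304074 -6.3129479831956985
bar [0.5393234  0.12391841 0.031     ] [ 0.52165057 -0.03358306  0.031     ] [0.53048698 0.04516767 0.031     ] 0.15848988109830917 -6.402231758231807
0.1756467721310509
[0.60792582 0.27522757 0.0205    ] [0.60259554 0.25547924 0.0205    ] [0.60526068 0.2653534  0.0205    ] [0.5295343  0.28834957 0.066     ] 0.020455039909397055
0.07914105982492498 -16.892194107224977 -15.104778272743545
[0.58359921 0.0426235  0.28728361] [ 3.14094584e+00  1.32578636e-03 -1.09924946e-01]
```

>>> {"op": "move_arm", "data": {
  "steps": [
    {"claw":85,"delta_pos":[-13.5,-39.8,12],"twist":[0,0,0]},
    {"claw":85,"delta_pos":[-13.5,-39.8,12],"twist":[0,0,0]},
    {"claw":85,"delta_pos":[-13.5,-39.8,12],"twist":[0,0,0]},
    {"claw":85,"delta_pos":[-13.5,-39.8,12],"twist":[0,0,0]},
    {"claw":85,"delta_pos":[-13.5,-39.8,12],"twist":[0,0,0]},
    {"claw":85,"delta_pos":[-13.5,-39.8,12],"twist":[0,0,5.2]},
    {"claw":85,"delta_pos":[0,0,0],"twist":[0,0,5.2]},
    {"claw":85,"delta_pos":[0,0,0],"twist":[0,0,0]}
  ]
}}

```text
time_s: 3.1
ee_pos: [0.5294, 0.2884, 0.2154]
tcp_rot: [3.141, 0.001, -0.293]
contact_force: [0.9, -0.7, 0.4]
opening: 0.0849
```

Run:
```python
from h import *
import pickle
o=ctrl.observe();print(o['ee_pos'],o['tcp_rot'],o['joints'])
C=cal('wrist'); im=ctrl.get_image('wrist'); pickle.dump(C,open('C2.pkl','wb'));cv2.imwrite('pics/w2.png',im[:,:,::-1])
crop(im,180,50,380,350,2,'pics/w2b.png')
```

```text
[0.52936905 0.28843046 0.21543556] [ 3.14052059e+00  5.69527916e-04 -2.92650878e-01] [ 3.68395665e-01  1.93352166e-01  1.62053879e+00 -5.11478661e-04
  1.32880947e+00  2.23196541e+00]
```

View pics/w2.png

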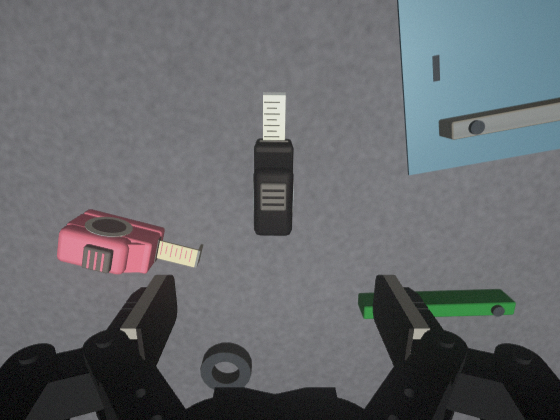

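View pics/w2b.png

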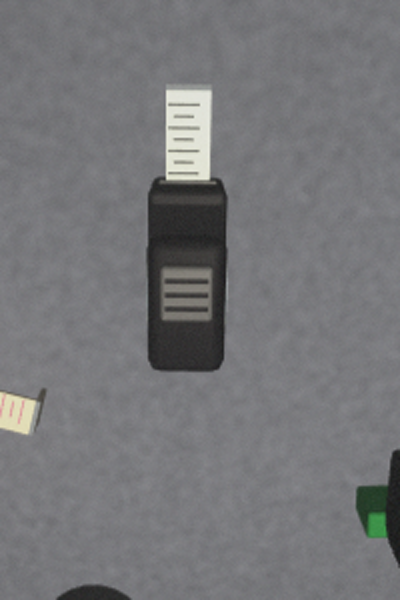

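Run:
```python
from h import *
import pickle
C=pickle.load(open('C2.pkl','rb'))
P=lambda x,y,z:plane(C,180+(x+.5)/2-.5,50+(y+.5)/2-.5,z)
A=P(166,87,.0205);B=P(211.5,87,.0205);T=(A+B)/2
L=sum(P(*q,.066) for q in[(161,267),(211.5,267),(212,321),(161,321)])/4
d=(T-L)[:2];print(T,L,np.linalg.norm(d),np.degrees(np.arctan2(d[1],d[0])),np.linalg.norm(A-B))
```

```text
[0.60654858 0.26567487 0.0205    ] [0.52932052 0.29000714 0.066     ] 0.0809705617485319 -17.488094049097118 0.019912986458245192
```

>>> {"op": "move_arm", "data": {
  "steps": [
    {"claw":85,"delta_pos":[-0.4,-1.4,40],"twist":[0,0,0.5]},
    {"claw":85,"delta_pos":[0,0,40],"twist":[0,0,0]},
    {"claw":70,"delta_pos":[0,0,40],"twist":[0,0,0]},
    {"claw":60,"delta_pos":[0,0,40],"twist":[0,0,0]},
    {"claw":50,"delta_pos":[0,0,24],"twist":[0,0,0]},
    {"claw":42,"delta_pos":[0,0,0],"twist":[0,0,0]},
    {"claw":42,"delta_pos":[0,0,0],"twist":[0,0,0]}
  ]
}}

```text
time_s: 3.85
ee_pos: [0.5308, 0.2892, 0.0327]
tcp_rot: [-3.142, -0.0, -0.302]
contact_force: [0.2, 0.1, 0.1]
opening: 0.0418
```

>>> {"op": "move_arm", "data": {
  "newtons": 40,
  "steps": [
    {"claw":28,"delta_pos":[0,0,0],"twist":[0,0,0]},
    {"claw":28,"delta_pos":[0,0,0],"twist":[0,0,0]},
    {"claw":28,"delta_pos":[0,0,0],"twist":[0,0,0]},
    {"claw":28,"delta_pos":[0,0,0],"twist":[0,0,0]},
    {"claw":28,"delta_pos":[0,0,0],"twist":[0,0,0]}
  ]
}}

```text
time_s: 4.35
ee_pos: [0.5318, 0.2903, 0.0343]
tcp_rot: [-3.14, -0.004, -0.301]
contact_force: [0.8, -4.0, 7.2]
opening: 0.0336
```

>>> {"op": "move_arm", "data": {
  "steps": [
    {"claw":28,"delta_pos":[0,0,-10],"twist":[0,0,0]},
    {"claw":28,"delta_pos":[0,0,-30],"twist":[0,0,0]},
    {"claw":28,"delta_pos":[0,0,-30],"twist":[0,0,0]},
    {"claw":28,"delta_pos":[0,0,0],"twist":[0,0,0]},
    {"claw":28,"delta_pos":[0,0,0],"twist":[0,0,0]}
  ]
}}

```text
time_s: 4.85
ee_pos: [0.5297, 0.2907, 0.1018]
tcp_rot: [-3.141, -0.0, -0.301]
contact_force: [0.0, 0.3, -6.0]
opening: 0.0337
```

Run:
```python
from h import *
import pickle
o=ctrl.observe();print(o['ee_pos'],o['tcp_rot'],o['contact_force'],o['torque'])
C=cal('wrist'); im=ctrl.get_image('wrist'); pickle.dump(C,open('C3.pkl','wb'));cv2.imwrite('pics/w3.png',im[:,:,::-1])
print(C)
crop(im,180,50,380,350,2,'pics/w3b.png')
```

```text
[0.5297466  0.29070483 0.10183823] [-3.14084247e+00 -3.56990011e-04 -3.00729166e-01] [ 0.04917494  0.30510602 -5.99072966] [ 0.03386463  0.01256623 -0.04081592]
(np.float64(347.60379623791977), 274.56534826340095, 207.64590426996097, array([[-2.96158517e-01, -9.55138685e-01, -4.74318164e-04,
         4.34976241e-01],
       [-9.05101180e-01,  2.80484764e-01,  3.19562437e-01,
         4.03939227e-01],
       [-3.05093407e-01,  9.50704432e-02, -9.47565103e-01,
         3.75905197e-01],
       [ 0.00000000e+00,  0.00000000e+00,  0.00000000e+00,
         1.00000000e+00]]))
```

View pics/w3.png

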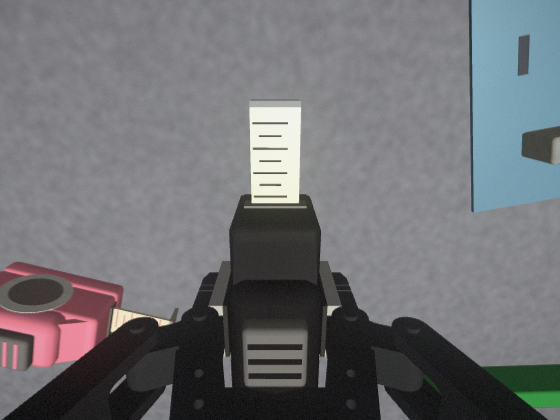

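Run:
```python
from h import *
import pickle
C=pickle.load(open('C3.pkl','rb'))
y=-.3007;X=np.array([np.cos(y),np.sin(y)]);Y=np.array([-X[1],X[0]]);E=np.array([.52975,.29070])
for zu in(.064,.0675,.071):
    pts=[(250,103),(301,103)];A,B=[plane(C,*p,zu+.0205) for p in pts]
    q=[plane(C,*p,zu+.066) for p in[(245,321),(307,321),(308.5,386),(242.5,386)]]
    f=lambda p:np.round([(p[:2]-E)@X*1e3,(p[:2]-E)@Y*1e3],1)
    print(zu,f(A),f(B),np.linalg.norm(A-B),[f(p) for p in q],f(sum(q)/4),f((A+B)/2)-f(sum(q)/4))
```

```text
0.064 [78.3 10.1] [ 78.3 -10. ] 0.02007523235708115 [array([10.5, 10.2]), array([ 10.5, -10.4]), array([-17.1, -11.8]), array([-17.1,  11.8])] [-3.3 -0. ] [81.6  0. ]
0.0675 [78.4  9.8] [78.4 -9.8] 0.019583251469786567 [array([13.1,  9.8]), array([ 13.1, -10. ]), array([-13.5, -11.3]), array([-13.5,  11.4])] [-0.2 -0. ] [78.6  0. ]
0.071 [78.5  9.6] [78.5 -9.5] 0.019091270582491965 [array([15.7,  9.5]), array([15.7, -9.6]), array([ -9.9, -10.9]), array([-9.9, 11. ])] [ 2.9 -0. ] [75.6  0. ]
```

>>> {"op": "move_arm", "data": {
  "steps": [
    {"claw":28,"delta_pos":[29,34.2,0],"twist":[0,0,0]},
    {"claw":28,"delta_pos":[29,34.2,0],"twist":[0,0,0]},
    {"claw":28,"delta_pos":[29,34.2,0],"twist":[0,0,0]},
    {"claw":28,"delta_pos":[29,34.2,0],"twist":[0,0,0]},
    {"claw":28,"delta_pos":[29,34.2,0],"twist":[0,0,0]},
    {"claw":28,"delta_pos":[29,34.2,0],"twist":[0,0,-5.4]},
    {"claw":28,"delta_pos":[0,0,0],"twist":[0,0,-5.4]},
    {"claw":28,"delta_pos":[0,0,0],"twist":[0,0,0]}
  ]
}}

```text
time_s: 5.7
ee_pos: [0.6337, 0.0414, 0.0988]
tcp_rot: [-3.141, 0.005, -0.115]
contact_force: [-0.5, -0.1, -5.9]
opening: 0.0338
```

Run:
```python
from h import *
import pickle
o=ctrl.observe();print(o['ee_pos'],o['tcp_rot'],o['contact_force'],o['opening'])
C=cal('wrist'); im=ctrl.get_image('wrist'); pickle.dump(C,open('C4.pkl','wb'));cv2.imwrite('pics/w4.png',im[:,:,::-1])
```

```text
[0.63370403 0.0414357  0.09878714] [-3.14147469  0.00495812 -0.11450686] [-0.47859601 -0.06741972 -5.91310924] 0.033784058800336705
```

View pics/w4.png

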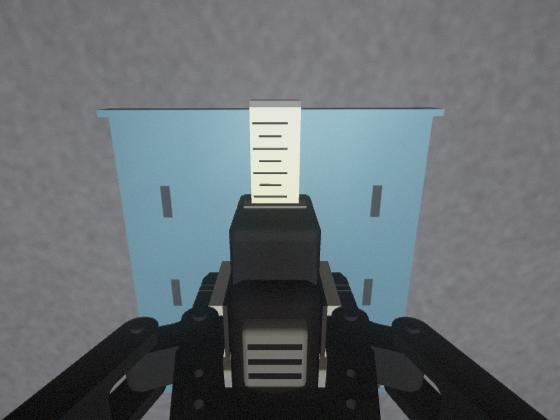

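Run:
```python
from h import *
import pickle
C=pickle.load(open('C4.pkl','rb'));im=cv2.imread('pics/w4.png')
crop(im[:,:,::-1],85,90,260,130,4.5,'pics/w4b.png')
E=ctrl.observe()['ee_pos'];y=-.112;X=np.array([np.cos(y),np.sin(y)]);Y=np.array([-X[1],X[0]])
f=lambda p:np.round([(p[:2]-E[:2])@X*1e3,(p[:2]-E[:2])@Y*1e3],1)
for p in[(97,110),(444,110)]: print(plane(C,*p,.017),f(plane(C,*p,.017)))
A=plane(C,275.5,103,E[2]-.035+.0205);print(f(A),f(plane(C,275.5,99.5,E[2]-.035+.0205)), ctrl.observe()['ee_pos'],ctrl.observe()['tcp_rot'])
```

```text
[0.71689927 0.13463924 0.017     ] [ 72.7 100.8]
[ 0.6941473  -0.06316763  0.017     ] [ 72.1 -98.3]
[78.8 -1.5] [80.1 -1.5] [0.63344096 0.04262383 0.09902736] [-3.14132133  0.00492337 -0.11572377]
```

View pics/w4b.png

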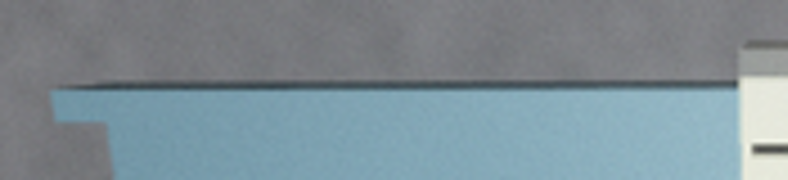

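>>> {"op": "move_arm", "data": {
  "steps": [
    {"claw":28,"delta_pos":[3,0,0],"twist":[0,0,0]},
    {"claw":28,"delta_pos":[0,0,25],"twist":[0,0,0]},
    {"claw":28,"delta_pos":[0,0,25],"twist":[0,0,0]},
    {"claw":28,"delta_pos":[0,0,0],"twist":[0,0,0]},
    {"claw":28,"delta_pos":[0,0,0],"twist":[0,0,0]}
  ]
}}

```text
time_s: 6.25
ee_pos: [0.6373, 0.0436, 0.0512]
tcp_rot: [3.142, 0.002, -0.112]
contact_force: [0.1, -0.4, -5.7]
opening: 0.0332
```

Run:
```python
from h import *
import pickle
o=ctrl.observe();print(o['ee_pos'],o['tcp_rot'],o['contact_force'],o['opening'])
im=ctrl.get_image('wrist'); cv2.imwrite('pics/w5.png',im[:,:,::-1])
```

```text
[0.63725728 0.04358624 0.05115669] [ 3.14155565e+00  2.41048847e-03 -1.11940212e-01] [ 0.10485546 -0.38375896 -5.65920964] 0.03319292988740472
```

View pics/w5.png

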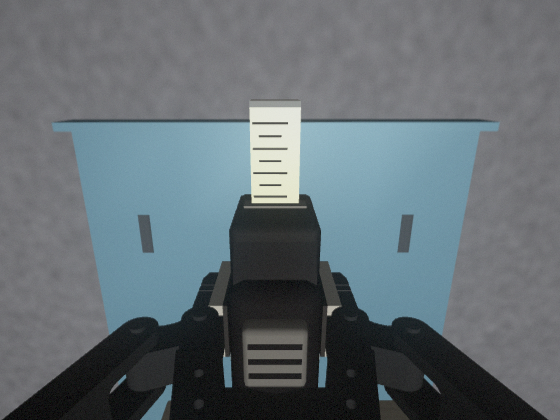

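>>> {"op": "move_arm", "data": {
  "steps": [
    {"claw":28,"delta_pos":[0,0,6],"twist":[0,0,0]},
    {"claw":28,"delta_pos":[0,0,4],"twist":[0,0,0]},
    {"claw":28,"delta_pos":[0,0,1],"twist":[0,0,0]},
    {"claw":28,"delta_pos":[0,0,1],"twist":[0,0,0]},
    {"claw":28,"delta_pos":[0,0,0],"twist":[0,0,0]}
  ]
}}

```text
time_s: 6.8
ee_pos: [0.6382, 0.0424, 0.0399]
tcp_rot: [-3.142, 0.0, -0.113]
contact_force: [0.1, -1.1, -6.0]
opening: 0.0339
```

>>> {"op": "move_arm", "data": {
  "steps": [
    {"claw":28,"delta_pos":[0,0,1],"twist":[0,0,0]},
    {"claw":28,"delta_pos":[0,0,1],"twist":[0,0,0]},
    {"claw":28,"delta_pos":[0,0,0],"twist":[0,0,0]}
  ]
}}

```text
time_s: 7.1
ee_pos: [0.6381, 0.0424, 0.0378]
tcp_rot: [3.142, 0.0, -0.113]
contact_force: [0.2, 0.4, -5.7]
opening: 0.0334
```

>>> {"op": "move_arm", "data": {
  "steps": [
    {"claw":28,"delta_pos":[0,0,0.7],"twist":[0,0,0]},
    {"claw":28,"delta_pos":[0,0,0],"twist":[0,0,0]}
  ]
}}

```text
time_s: 7.3
ee_pos: [0.6384, 0.0425, 0.0374]
tcp_rot: [-3.142, -0.0, -0.113]
contact_force: [-1.7, 0.8, -4.5]
opening: 0.0334
```

>>> {"op": "move_arm", "data": {
  "steps": [
    {"claw":28,"delta_pos":[-5,0,-0.5],"twist":[0,0,0]},
    {"claw":28,"delta_pos":[-5,0,0],"twist":[0,0,0]},
    {"claw":28,"delta_pos":[-5,0,0],"twist":[0,0,0]},
    {"claw":28,"delta_pos":[-5,0,0],"twist":[0,0,0]},
    {"claw":28,"delta_pos":[0,0,0],"twist":[0,0,0]}
  ]
}}

```text
time_s: 7.8
ee_pos: [0.6177, 0.0449, 0.0377]
tcp_rot: [3.142, 0.0, -0.112]
contact_force: [1.6, 0.1, -5.7]
opening: 0.0334
```

Run:
```python
from h import *
import pickle
o=ctrl.observe();print(o['ee_pos'],o['tcp_rot'],o['contact_force'],o['opening'])
im=ctrl.get_image('wrist'); cv2.imwrite('pics/w6.png',im[:,:,::-1])
```

```text
[0.61765076 0.04485939 0.03770417] [ 3.14155425e+00  3.48786914e-04 -1.12413621e-01] [ 1.63153125  0.09587737 -5.69866895] 0.033358241927636395
```

View pics/w6.png

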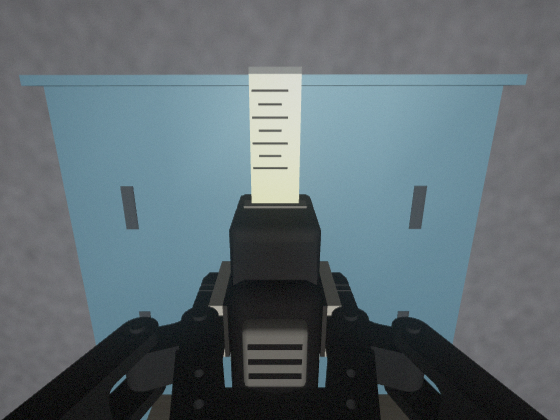

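>>> {"op": "move_arm", "data": {
  "steps": [
    {"claw":28,"delta_pos":[-10,0,0],"twist":[0,0,0]},
    {"claw":28,"delta_pos":[-10,0,0],"twist":[0,0,0]},
    {"claw":28,"delta_pos":[-10,0,0],"twist":[0,0,0]},
    {"claw":28,"delta_pos":[-8,0,0],"twist":[0,0,0]},
    {"claw":28,"delta_pos":[0,0,0],"twist":[0,0,0]},
    {"claw":28,"delta_pos":[0,0,0],"twist":[0,0,0]}
  ]
}}

```text
time_s: 8.45
ee_pos: [0.5803, 0.0491, 0.0377]
tcp_rot: [-3.142, 0.0, -0.112]
contact_force: [2.3, 1.1, -6.3]
opening: 0.0334
```

>>> {"op": "move_arm", "data": {
  "steps": [
    {"claw":28,"delta_pos":[-2,0,0],"twist":[0,0,0]},
    {"claw":28,"delta_pos":[-2,0,0],"twist":[0,0,0]},
    {"claw":28,"delta_pos":[0,0,0],"twist":[0,0,0]}
  ]
}}

```text
time_s: 8.75
ee_pos: [0.5765, 0.0495, 0.0376]
tcp_rot: [3.142, 0.0, -0.112]
contact_force: [1.0, 0.4, -5.9]
opening: 0.0334
```

Run:
```python
from h import *
import pickle
o=ctrl.observe();print(o['ee_pos'],o['tcp_rot'],o['contact_force'],o['opening'])
im=ctrl.get_image('scene'); crop(im,230,210,350,300,6.6,'pics/s7.png')
im=ctrl.get_image('wrist'); cv2.imwrite('pics/w7.png',im[:,:,::-1])
```

```text
[0.57654909 0.04947833 0.03763479] [ 3.14156946e+00  1.42164100e-04 -1.12471368e-01] [ 1.01073144  0.41564593 -5.93160272] 0.033421284086509004
```

View pics/s7.png

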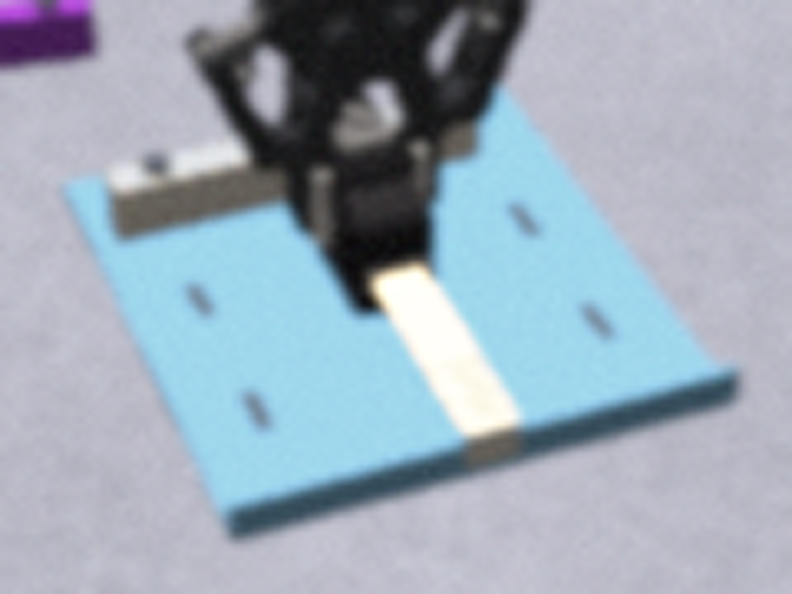

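View pics/w7.png

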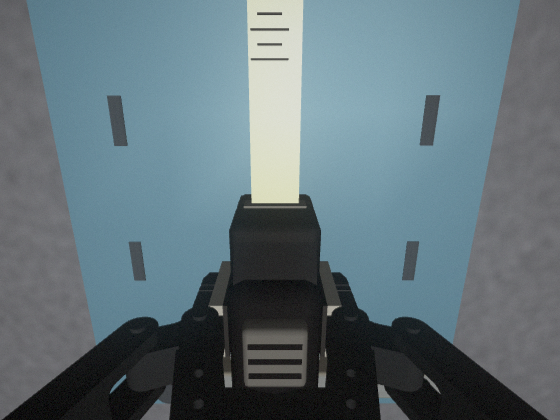

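>>> {"op": "move_arm", "data": {
  "steps": [
    {"claw":28,"delta_pos":[-1,0,0],"twist":[0,0,0]},
    {"claw":28,"delta_pos":[-1,0,0],"twist":[0,0,0]},
    {"claw":28,"delta_pos":[0,0,0],"twist":[0,0,0]}
  ]
}}

```text
time_s: 9.15
ee_pos: [0.5745, 0.0497, 0.0377]
tcp_rot: [-3.142, 0.0, -0.113]
contact_force: [3.2, 0.1, -5.6]
opening: 0.0335
```

>>> {"op": "move_arm", "data": {
  "steps": [
    {"claw":28,"delta_pos":[-1,0,0],"twist":[0,0,0]},
    {"claw":28,"delta_pos":[0,0,0],"twist":[0,0,0]}
  ]
}}

```text
time_s: 9.35
ee_pos: [0.5741, 0.0497, 0.0379]
tcp_rot: [-3.142, -0.001, -0.113]
contact_force: [4.3, 0.1, -7.6]
opening: 0.0335
```

>>> {"op": "move_arm", "data": {
  "steps": [
    {"claw":28,"delta_pos":[-1,0,0],"twist":[0,0,0]},
    {"claw":28,"delta_pos":[0,0,0],"twist":[0,0,0]}
  ]
}}

```text
time_s: 9.55
ee_pos: [0.5741, 0.0497, 0.0381]
tcp_rot: [-3.141, -0.003, -0.113]
contact_force: [6.5, -0.2, -8.6]
opening: 0.0334
```

>>> {"op": "move_arm", "data": {
  "steps": [
    {"claw":28,"delta_pos":[1.4,0,0],"twist":[0,0,0]},
    {"claw":28,"delta_pos":[0,0,0.5],"twist":[0,0,0]},
    {"claw":28,"delta_pos":[0,0,0],"twist":[0,0,0]}
  ]
}}

```text
time_s: 9.85
ee_pos: [0.5742, 0.0497, 0.0373]
tcp_rot: [3.142, -0.0, -0.113]
contact_force: [2.7, -1.6, -4.3]
opening: 0.0336
```

>>> {"op": "move_arm", "data": {
  "steps": [
    {"claw":28,"delta_pos":[0,0,0.6],"twist":[0,0,0]},
    {"claw":28,"delta_pos":[0,0,0],"twist":[0,0,0]}
  ]
}}

```text
time_s: 10.05
ee_pos: [0.5742, 0.0497, 0.0373]
tcp_rot: [3.141, -0.0, -0.112]
contact_force: [-1.7, -1.7, 3.4]
opening: 0.0336
```

>>> {"op": "move_arm", "data": {
  "newtons": 20,
  "steps": [
    {"claw":33,"delta_pos":[0,0,-0.4],"twist":[0,0,0]},
    {"claw":36,"delta_pos":[0,0,0],"twist":[0,0,0]},
    {"claw":42,"delta_pos":[0,0,0],"twist":[0,0,0]},
    {"claw":50,"delta_pos":[0,0,0],"twist":[0,0,0]},
    {"claw":50,"delta_pos":[0,0,0],"twist":[0,0,0]}
  ]
}}

```text
time_s: 10.55
ee_pos: [0.5739, 0.0498, 0.0369]
tcp_rot: [-3.142, 0.0, -0.113]
contact_force: [-0.4, -0.2, 0.6]
opening: 0.0502
```

Run:
```python
from h import *
import pickle
o=ctrl.observe();print(o['ee_pos'],o['tcp_rot'],o['contact_force'],o['opening'])
im=ctrl.get_image('wrist'); cv2.imwrite('pics/w8.png',im[:,:,::-1])
```

```text
[0.57391884 0.04980199 0.03689176] [-3.14153416e+00  3.39542914e-04 -1.12564472e-01] [-0.40807297 -0.22143781  0.56937183] 0.05016013615159175
```

View pics/w8.png

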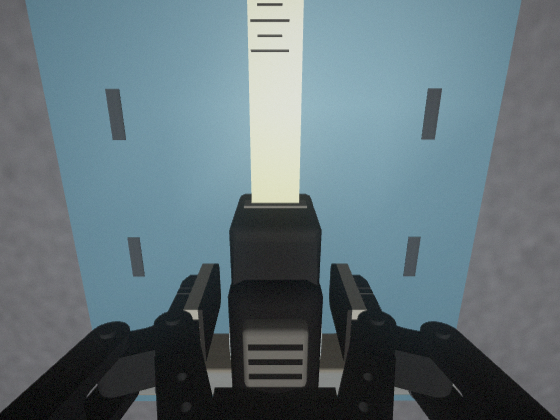

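>>> {"op": "move_arm", "data": {
  "steps": [
    {"claw":50,"delta_pos":[0,0,-40],"twist":[0,0,0]},
    {"claw":50,"delta_pos":[0,0,-40],"twist":[0,0,0]},
    {"claw":50,"delta_pos":[0,0,-40],"twist":[0,0,0]},
    {"claw":50,"delta_pos":[0,0,0],"twist":[0,0,0]},
    {"claw":50,"delta_pos":[0,0,0],"twist":[0,0,0]}
  ]
}}

```text
time_s: 11.1
ee_pos: [0.5749, 0.0498, 0.1584]
tcp_rot: [-3.141, -0.003, -0.112]
contact_force: [-0.3, 0.0, 0.6]
opening: 0.0501
```

Run:
```python
from h import *
import pickle
o=ctrl.observe();print(o['ee_pos'],o['tcp_rot'],o['contact_force'],o['opening'])
C=cal('wrist');im=ctrl.get_image('wrist'); pickle.dump(C,open('C9.pkl','wb'));cv2.imwrite('pics/w9.png',im[:,:,::-1])
crop(im,200,170,350,320,4,'pics/w9b.png')
im=ctrl.get_image('scene'); crop(im,230,210,350,300,6.6,'pics/s9.png')
```

```text
[0.57492681 0.04976093 0.158414  ] [-3.14139270e+00 -2.96784404e-03 -1.12466263e-01] [-0.2999644   0.01054932  0.59358429] 0.05013428870450786
```

View pics/w9.png

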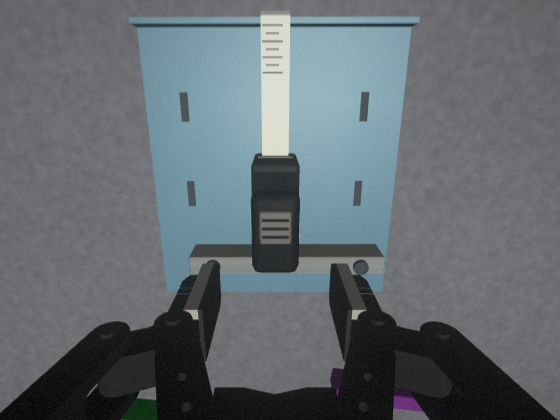

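View pics/w9b.png

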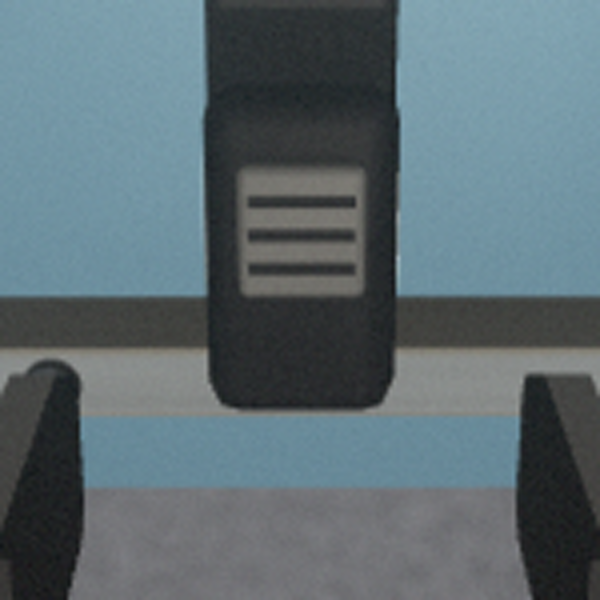

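View pics/s9.png

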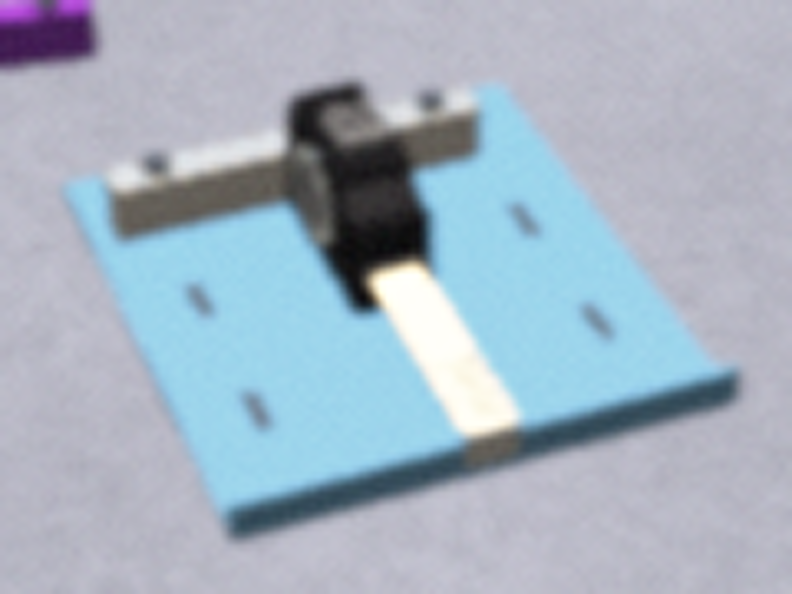

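Run:
```python
from h import *
import pickle
C=pickle.load(open('C9.pkl','rb'))
P=lambda x,y,z:plane(C,200+(x+.5)/4-.5,170+(y+.5)/4-.5,z)
E=np.array([.57493,.04976]);y=-.1125;X=np.array([np.cos(y),np.sin(y)]);Y=np.array([-X[1],X[0]])
f=lambda p:np.round([(p[:2]-E)@X*1e3,(p[:2]-E)@Y*1e3],1)
q=[P(238,168,.069),P(365,168,.069),P(365,296,.069),P(240,296,.069)]
print([f(a) for a in q],f(sum(q)/4))
print('barface',f(P(100,349,.031)),f(P(500,347,.031)),'caseback@.055-.061',f(P(300,408,.055)),f(P(300,408,.061)))
```

```text
[array([ 8.1, 10.3]), array([  8.1, -10.5]), array([-14.8, -10.8]), array([-14.8,  10.3])] [-3.4 -0.2]
barface [-43.7  40.4] [-43.3 -40.1] caseback@.055-.061 [-43.8   0.1] [-40.5   0.2]
```

>>> {"op": "move_arm", "data": {
  "steps": [
    {"claw":0,"delta_pos":[-3.4,0,0],"twist":[0,0,0]},
    {"claw":0,"delta_pos":[0,0,20],"twist":[0,0,0]},
    {"claw":0,"delta_pos":[0,0,20],"twist":[0,0,0]},
    {"claw":0,"delta_pos":[0,0,20],"twist":[0,0,0]},
    {"claw":0,"delta_pos":[0,0,0],"twist":[0,0,0]},
    {"claw":0,"delta_pos":[0,0,0],"twist":[0,0,0]},
    {"claw":0,"delta_pos":[0,0,0],"twist":[0,0,0]}
  ]
}}

```text
time_s: 11.9
ee_pos: [0.5711, 0.0501, 0.0977]
tcp_rot: [-3.142, -0.001, -0.113]
contact_force: [-0.3, -0.3, -0.2]
opening: 0.0005
```

Run:
```python
from h import *
o=ctrl.observe();print(o['ee_pos'],o['tcp_rot'],o['contact_force'],o['opening'])
im=ctrl.get_image('wrist'); cv2.imwrite('pics/w10.png',im[:,:,::-1])
```

```text
[0.57114719 0.05011996 0.09772673] [-3.14151507e+00 -8.51141825e-04 -1.12532308e-01] [-0.29282679 -0.26763053 -0.21021076] 0.0004602164935542859
```

View pics/w10.png

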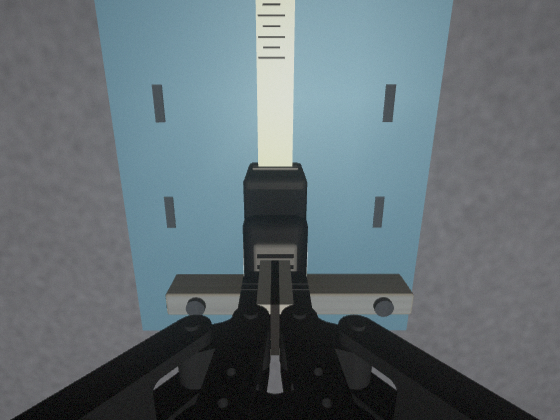

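>>> {"op": "move_arm", "data": {
  "steps": [
    {"claw":0,"delta_pos":[0,0,9],"twist":[0,0,0]},
    {"claw":0,"delta_pos":[0,0,2],"twist":[0,0,0]},
    {"claw":0,"delta_pos":[0,0,2],"twist":[0,0,0]},
    {"claw":0,"delta_pos":[0,0,0],"twist":[0,0,0]}
  ]
}}

```text
time_s: 12.35
ee_pos: [0.5707, 0.0501, 0.084]
tcp_rot: [3.142, 0.0, -0.113]
contact_force: [-0.2, -0.2, 1.5]
opening: 0.0002
```

>>> {"op": "move_arm", "data": {
  "steps": [
    {"claw":0,"delta_pos":[0,0,1.5],"twist":[0,0,0]},
    {"claw":0,"delta_pos":[0,0,1.5],"twist":[0,0,0]},
    {"claw":0,"delta_pos":[0,0,0],"twist":[0,0,0]}
  ]
}}

```text
time_s: 12.65
ee_pos: [0.5707, 0.0501, 0.081]
tcp_rot: [3.142, 0.0, -0.113]
contact_force: [-1.9, -0.7, 3.2]
opening: 0.0003
```

>>> {"op": "move_arm", "data": {
  "steps": [
    {"claw":0,"delta_pos":[0,0,1],"twist":[0,0,0]},
    {"claw":0,"delta_pos":[0,0,1],"twist":[0,0,0]},
    {"claw":0,"delta_pos":[0,0,0],"twist":[0,0,0]}
  ]
}}

```text
time_s: 12.95
ee_pos: [0.5707, 0.0501, 0.0805]
tcp_rot: [3.141, 0.0, -0.112]
contact_force: [-8.1, -0.3, 15.3]
opening: 0.0002
```

>>> {"op": "move_arm", "data": {
  "steps": [
    {"claw":0,"delta_pos":[0,0,-2],"twist":[0,0,0]},
    {"claw":0,"delta_pos":[0,0,-3],"twist":[0,0,0]},
    {"claw":0,"delta_pos":[0,0,-10],"twist":[0,0,0]},
    {"claw":0,"delta_pos":[0,0,-35],"twist":[0,0,0]},
    {"claw":0,"delta_pos":[0,0,-35],"twist":[0,0,0]},
    {"claw":0,"delta_pos":[0,0,0],"twist":[0,0,0]},
    {"claw":0,"delta_pos":[0,0,0],"twist":[0,0,0]}
  ]
}}

```text
time_s: 13.65
ee_pos: [0.5716, 0.0501, 0.1654]
tcp_rot: [-3.141, -0.003, -0.113]
contact_force: [-0.3, 0.6, -0.3]
opening: -0.0003
```

Run:
```python
from h import *
import pickle
o=ctrl.observe();print(o['ee_pos'],o['tcp_rot'],o['contact_force'],o['opening'])
C=cal('wrist');im=ctrl.get_image('wrist'); pickle.dump(C,open('C11.pkl','wb'));cv2.imwrite('pics/w11.png',im[:,:,::-1])
crop(im,180,150,370,320,4,'pics/w11b.png')
im=ctrl.get_image('scene'); crop(im,230,210,350,300,6.6,'pics/s11.png')
```

```text
[0.5715502  0.05009267 0.16543312] [-3.14141918e+00 -2.87484037e-03 -1.12542575e-01] [-0.27984996  0.59802205 -0.25488215] -0.0002593052870886385
```

View pics/w11.png

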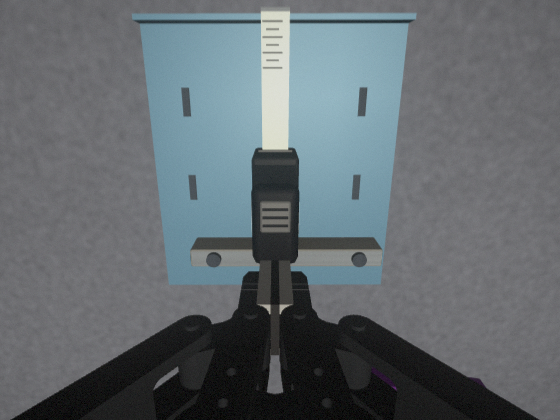

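View pics/w11b.png

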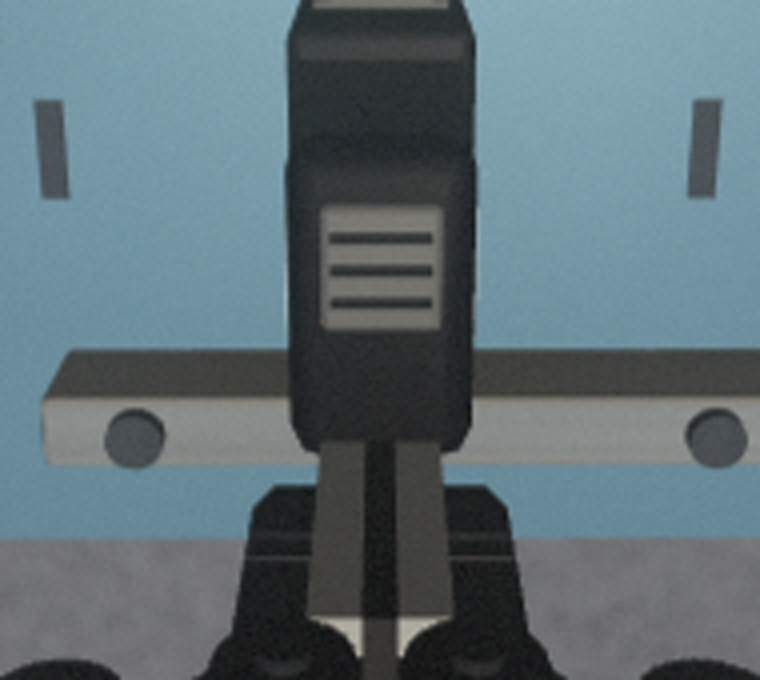

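View pics/s11.png

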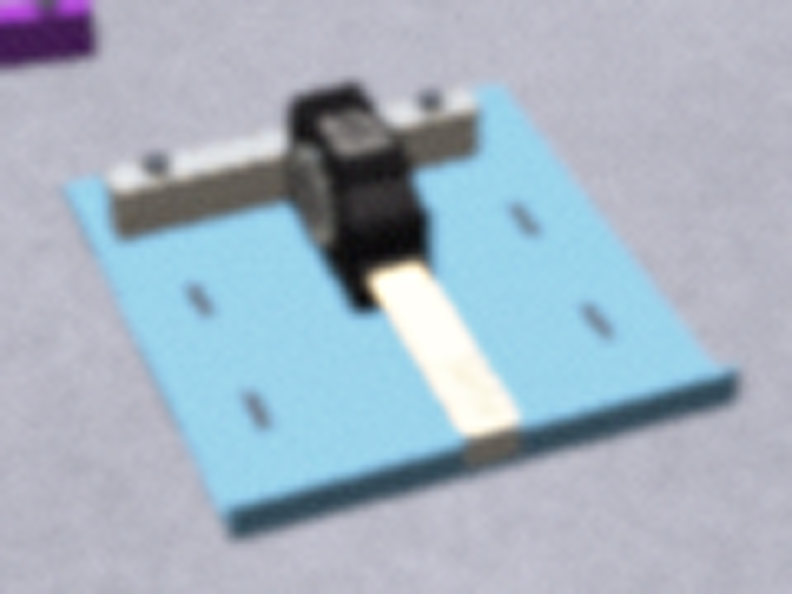

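Run:
```python
from h import *
import pickle
C=pickle.load(open('C11.pkl','rb'))
P=lambda x,y,z:plane(C,180+(x+.5)/4-.5,150+(y+.5)/4-.5,z)
E=ctrl.observe()['ee_pos'][:2];y=-.1125;X=np.array([np.cos(y),np.sin(y)]);Y=np.array([-X[1],X[0]])
f=lambda p:np.round([(p[:2]-E)@X*1e3,(p[:2]-E)@Y*1e3],1)
for z in(.064,.069):
  q=[P(*a,z) for a in[(320,206),(443,206),(442,329),(320,327)]]
  print(z,f(sum(q)/4),np.linalg.norm(q[0]-q[1]))
print('barface',f(P(200,398,.031)),f(P(600,398,.031)),'caseback',f(P(380,451,.055)))
a=cv2.imread('pics/s9.png').astype(int);b=cv2.imread('pics/s11.png').astype(int);d=np.abs(a-b).sum(2)>120
yy,xx=np.nonzero(d);print(d.sum(),xx.min(),xx.max(),yy.min(),yy.max())
```

```text
0.064 [1.9 0.1] 0.021052618912788094
0.069 [3.7 0.1] 0.020589123742987315
barface [-38.5  37.3] [-38.5 -44.9] caseback [-38.2   0.3]
985 327 389 99 154
```

```bash
python3 -c "
from rig import ctrl
print(ctrl.close_job())"
```

```text
the job is handed in; nothing more can be done
None
```

The tape is stretched between lip and bar, with its case standing on the panel at the stop bar and the lock pressed down. I handed the job in at about 14 s.

- **What I did:** I gripped the black tape measure and hooked its blade over the far lip. I then drew the case straight back until it met the grey stop bar, where the force rose and the position stopped changing. After setting it flat on the panel I let go, then pressed the lock with the closed fingertips. The lock bottomed out after about 5.5 mm at about 15 N, and I lifted clear.
- **Last checks:** Measured from the wrist view, the lock centre is 40.4 mm from the bar face (40 expected). The case back is within about 0.5 mm of the bar. The scene pictures before and after the press differ only around the lock, which sits lower. The hook is still over the lip, and the tool was free of contact.
- **Disagreements:** The top and wrist cameras differed by about 2 mm in where things lay, so I used the wrist camera. During the press the force reading also showed about 8 N sideways, but the case did not move.

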